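Lock the filter cup up into the bayonet head of the wine filter stand

ROBOT

A 6-joint arm with a two-finger parallel gripper is mounted at the origin on a cart in front of the work surface, level with it; the furniture and walls round the work are solid. World frame = base frame: x ahead of the robot, y to its left, z up, the work surface at z = 0. Lengths are in m, angles in rad, forces in N, time in s.
With the tool pointing down it reaches from about 0.325 to 0.775 m from the base axis. Payload 5.5 kg.
Tool frame: the origin (TCP) lies on the mounting face of the last link; the fingertips stand 182 mm ahead of it and the grasp point (between the pads) lies 163 mm ahead of it; z points along the fingers, y is the line along which they close (so a half turn about z gives the same grasp; the last joint's range is limited). The gripper opens to 88 mm and grips with 3 to 60 N. Pads are 20 mm wide; open, the fingers measure 115 mm over their backs; the gripper's body (75 mm by 178 mm) begins 61 mm behind the grasp point.
Start: joints at [1.235, 0.091, 1.231, -0, 1.82, -0.057], TCP at [0.165, 0.577, 0.405] pointing down, gripper open.
Joint ranges: [-2.87, 2.87], [-0.86, 2.18], [0.17, 2.46], [-1.51, 4.65], [0.06, 2.69], [-2.65, 2.65]. Speed limits (rad/s): [2.57, 2.57, 3.01, 3.14, 3.14, 3.14].

INTERFACE

Orientations are given as a unit quaternion [w, x, y, z].
In Python, from workcell import sensors, vision, workorder, finder gives the robot as it stands.
- The arm moves only by the tool play_rows, never from a script. Its argument "targets" is a list of rows, each a list of 2 entries, a list of its own where there are three numbers: the shift along the tool's x, y, z in m, then the turn about the tool's z in degrees. In form: [[[tx, ty, tz], yaw], ...]. A call has 1 to 8 rows; each row is the pose to reach, as a shift and turn from the pose commanded when the call began, along the tool's axes at that moment; what a row does not reach only later rows make up. A row lasts 1/8 s, in which the tool goes at most 62.5 mm and 10.7 degrees, less where a joint would pass 70% of its speed; a pose out of reach is approached as far as the arm can. A call with a gripper value outside its range is refused whole. "jaw" is the opening, from 0 (shut) to 1 (fully open), set as the call begins (left out, the last holds). The fingers move at their own pace and stop on an object; "force" is the grip in N (left out, the last holds). Time passes only in rows, so rows that repeat a pose let the fingers close. It gives the time, the measured TCP pose, the force, the opening and the grip force at its end, in the units of the state.
- sensors.get_state(): the state, without advancing time (a new reading comes with each control period).
- vision.read_camera(name): name is "scene" or "top" or "wrist"; returns (picture, depth): 480x640x3 uint8, blue, green, red; 480x640 float32, m along the optical axis (not along the pixel's ray), 0 where there is no reading.
- vision.camera_params(name): a dict with "camera_matrix" (3x3 intrinsics, pixels), "R" (3x3) and "t" (3): a world point X has camera coordinates R X + t. Camera axes: x right, y down, z forward; pixel columns grow to the right and rows downward; lengths in m; the calibration is good to about 2 mm. A picture is of the moment at which its call begins: read the wrist's pose just before it. camera_params takes no time and is no camera call; for the wrist camera it gives the pose at the moment of the call.
- workorder.sign_off(): hands the job in; it is judged then, once.
Trained networks look in the newest picture that a camera, given by its name, has taken for a name from the list of things; names that differ only in an ending like _2 or _b are one class to them, and where a whole thing is asked for, a point or a joint stands for the part that bears it (a point fixed in the world has none). Each returns a list of dicts, best first, with "score" (0 to 1); they miss things now and then, are a little off and sometimes report something else, mostly with a low value. They report only what shows in the picture. A call takes as long as a camera call.
- finder.cut_out(camera, name): "mask" (480x640 bool, what is visible of it) and "rect" ([left, top, width, height] in pixels, round what is visible of it).
The state is a dict: "t": time; "joint_positions": joint angles; "qvel": joint speeds; "effort": joint torques, N m; "position": TCP position; "tool_rot": TCP orientation; "contact_force": force on the tool from outside, world axes, zero at the start; "torque": the same for the moment, N m; "width": opening from 0.0 (shut) to 1.0 (fully open); "grasp_force": force on a finger pad.
Only numpy, scipy, OpenCV 4.12 (cv2) and the standard library are available. Lean on these libraries where they do the work, as an engineer would, in place of code of your own. Each camera call takes 0.05 s, during which the arm holds its last target. There are 200 camera calls.

TASK

Take the steel filter cup by its black handle and fit it from below into the head of the filter stand: with the handle off to the left, feel for the slots and raise the cup until its three pins have gone right in, then swing the handle counter-clockwise as seen from above, about a sixth of a turn, over the hump to its stop, roughly at the front of the stand. Let the cup drop into its lock there and let go, so that it hangs locked and upright; do not force it, and leave the other things on the table alone.

Things in the scene. Friction and masses are not known exactly. Their poses are not given: they have to be found in the camera images.
- filter_cup: Closed round steel filter cup, about 160 g, 72 mm high, 68 mm across at most; foot 56 mm, neck 60 mm across from 39 mm up. Stands on its foot. Origin: centre of the underside, z up its axis. A straight black rubber-covered handle with flat sides, 18 mm wide, 26 mm tall, points along the cup's own -x: from 73 to 159 mm off the axis, its middle 30 mm above the underside.
- pin_level (a point): Point on the cup's axis 60 mm above its underside, cup's axes, level with three round bayonet pins, 7 mm thick, that stick out radially from the neck, tips 38.5 mm from the axis, at 60, 180 and 300 deg about z from the cup's x (the one at 180 deg is right over the handle).
- handle_grip (a point): Where to grip: middle of the black handle, 112 mm out along the cup's -x, 30 mm above the underside. Pinch it from above across its 18 mm (along the cup's y). Same axes as the cup.
- stand: Filter stand fixed to the worktop: dark base plate 215x120x12 mm (front edge 78 mm before the bayonet axis), column 92 mm behind the axis, arm, and a round steel head of 52 mm radius, open below, from 120 to 186 mm up. Origin: on the vertical bayonet axis at worktop height; z up; its own -x is its front (roughly towards the robot), +y to the robot's left.
- mouth (a point): Centre of the head's open underside, on the axis 120 mm up, stand's axes. A collar inside has a 5 mm ledge (inner radius 32.5 mm, bore 40.5 mm, flat below) broken by three slots 120 deg apart, each passing a pin with 4 deg of play either way. Pins under the ledge stop the cup at an underside height of 56.5 mm.
- slot_level (a point): On the axis 68.5 mm up, stand's axes: the cup's underside when its pins just clear the ledge's top. In the slots the cup yaw is stand yaw - 1.07 rad (handle out to the left), but the collar is clocked by an unmeasured 0 to 0.45 rad either way, slots and lock alike: feel for the slots. From 66.5 mm up the cup's top lifts a sprung seal plate (3 N, then 0.6 N per mm).
- lock_level (a point): On the same axis, 68.5 mm up: the cup's underside when locked, handle to the stand's front give or take the clocking. Turning counter-clockwise from above, the pins ride a slippery ramp from 14 to 50 deg past mid-slot, 6.5 mm up to a crest 4 deg long (underside 75 mm), then drop straight 6.5 mm into pockets on the ledge, 61.5 deg past mid-slot with 2 deg of play, ending at hard stops.
- stopper_wood: Bystander: wooden-topped bottle stopper with a cork shank, 34x34x37 mm, origin under its centre.
- steel_funnel: Bystander: steel funnel standing on its mouth, 93x93x95 mm, origin under its centre.
- foil_cutter: Bystander: dark red U-shaped foil cutter lying flat, 35x64x16 mm, origin under its centre.

How it is judged:
By the outcome, as a careful person would: the job done as asked, in the order asked, and still so for the second after the job is handed in, with the robot touching nothing.
It also fails if it takes over 72 s, if anything falls off the work surface, if the arm or the gripper's body presses on something with over 40 N, if the wrist force passes 120 N, or if a joint passes its speed limit or range.

## Working session

There is one attempt and no reset: what is moved stays moved. The work goes in short steps, Python scripts to look and compute and a tool call to move; the robot and the scene stay as the last step left them, time stands still between calls to the robot, and variables do not carry over. Pictures are saved under pics/ and viewed, at most 10 in all, crops included, and the job is handed in when it is done.

Besides the shell and the picture viewer there is one more tool, called after "Emit:" by a JSON object that holds its "name" and its "arguments", one argument or row to a line. play_rows: Moves the arm, as the interface text tells. Its arguments: {"type":"object","properties":{"targets":{"type":"array"},"jaw":{"type":"number"},"force":{"type":"number"}},"required":["targets"]}

```bash
mkdir -p pics; ls
cat > h.py <<'E'
import numpy as np,cv2
from workcell import sensors,vision,workorder,finder
def pts(cam,d,mask=None):
    P=vision.camera_params(cam);K=np.array(P['camera_matrix']);R=np.array(P['R']);t=np.array(P['t'])
    m=(d>0) if mask is None else (mask&(d>0))
    v,u=np.nonzero(m);z=d[v,u]
    c=np.c_[(u-K[0,2])/K[0,0]*z,(v-K[1,2])/K[1,1]*z,z]
    return (c-t)@R, u, v
E
python3 - <<'E'
from h import *
s=sensors.get_state();print({k:np.round(v,3) for k,v in s.items()})
ims=[]
for c in ("scene","top"):
    im,d=vision.read_camera(c);np.savez(f'/tmp/{c}.npz',im=im,d=d)
    for n in ("filter_cup","stand"):
        for r in finder.cut_out(c,n)[:2]:
            p,u,v=pts(c,d,r['mask']);print(c,n,round(r['score'],2),r['rect'],np.round(np.median(p,0),3),np.round(np.percentile(p,[2,98],axis=0),3).tolist())
    cv2.imwrite(f'pics/{c}.png',im)
E
```

```text
pics
{'t': np.float64(0.0), 'joint_positions': array([ 1.235,  0.092,  1.232, -0.   ,  1.82 , -0.057]), 'qvel': array([-0.   , -0.001,  0.001, -0.   ,  0.001, -0.001]), 'effort': array([ 0.0000e+00, -4.4645e+01, -4.0645e+01,  7.0000e-02,  2.9000e-02,
       -0.0000e+00]), 'position': array([0.165, 0.577, 0.404]), 'tool_rot': array([-0.   ,  0.139,  0.99 , -0.001]), 'contact_force': array([0.782, 0.612, 0.422]), 'torque': array([-0.049, -0.018, -0.034]), 'grasp_force': np.float64(0.0), 'width': np.float64(0.999)}
scene filter_cup 0.68 [256.3, 263.2, 17.1, 23.3] [0.404 0.027 0.015] [[0.392, 0.017, -0.001], [0.425, 0.047, 0.039]]
scene filter_cup 0.58 [225.7, 192.1, 62.3, 52.9] [0.52  0.168 0.042] [[0.39, 0.15, 0.0], [0.569, 0.208, 0.075]]
scene stand 0.61 [354.4, 211.5, 99.6, 112.3] [ 0.631 -0.19   0.015] [[0.561, -0.237, 0.005], [0.766, -0.126, 0.181]]
top filter_cup 0.89 [223.2, 218.0, 26.3, 80.8] [0.529 0.176 0.066] [[0.398, 0.153, 0.026], [0.572, 0.21, 0.077]]
top stand 0.78 [366.7, 198.5, 48.1, 29.0] [ 0.583 -0.177  0.013] [[0.558, -0.239, 0.006], [0.605, -0.123, 0.172]]
```

View pics/scene.png

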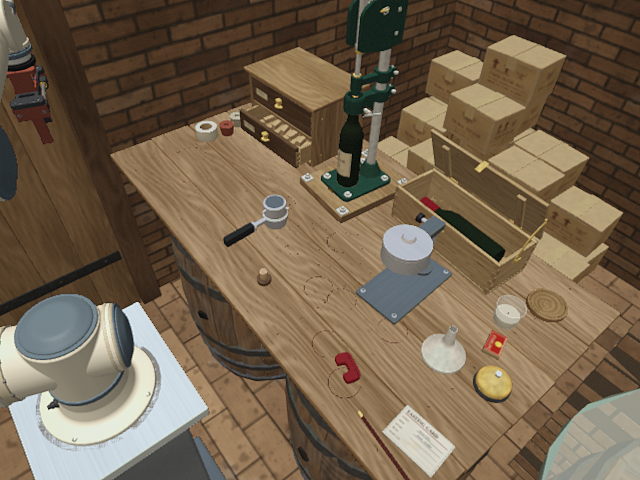

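View pics/top.png

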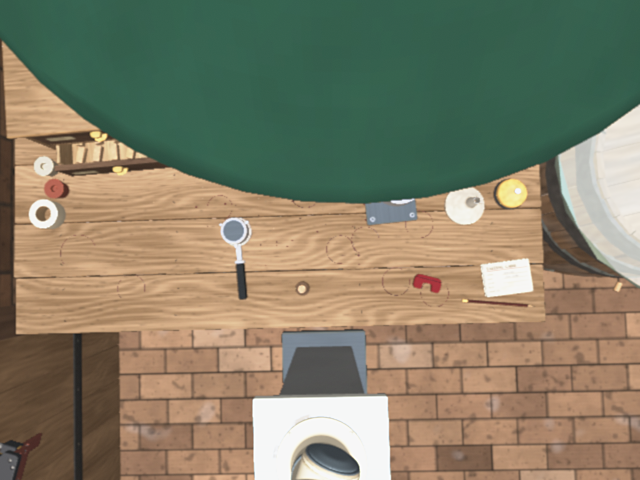

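The scene picture shows the cup at (272,212) with its black handle's end at (228,240), and the stand's head at (408,248) over its base plate. The top picture shows the cup at (236,232) and its handle down to (241,297). A green lamp hides the head in that view.

Run:
```python
from h import *
from scipy.optimize import least_squares
D={c:np.load(f'/tmp/{c}.npz') for c in("scene","top")}
def circ(p,r=None):
    f=lambda q:np.hypot(p[:,0]-q[0],p[:,1]-q[1])-q[2]
    return least_squares(f,[*p[:,:2].mean(0),.03],loss='soft_l1',f_scale=.002).x
for c in D:
    p,u,v=pts(c,D[c]['d'])
    near=(np.hypot(p[:,0]-.55,p[:,1]-.175)<.2)&(p[:,1]>.11)
    top=p[near&(p[:,2]>.064)&(p[:,2]<.085)&(p[:,1]<.26)&(p[:,0]>.47)&(p[:,0]<.63)]
    h=p[near&(p[:,2]>.034)&(p[:,2]<.05)&(p[:,0]<.475)&(p[:,1]<.26)]
    print(c,'top',len(top),top.mean(0),np.ptp(top,axis=0),cv2.minEnclosingCircle(top[:,:2].astype(np.float32)))
    print(' handle',len(h),h.mean(0),cv2.minAreaRect(h[:,:2].astype(np.float32)))
    near=(p[:,0]>.5)&(p[:,0]<.82)&(p[:,1]>-.3)&(p[:,1]<-.08)
    b=p[near&(p[:,2]>.007)&(p[:,2]<.017)]
    print(' base',len(b),cv2.minAreaRect(b[:,:2].astype(np.float32)),cv2.boxPoints(cv2.minAreaRect(b[:,:2].astype(np.float32))).round(3).tolist())
    hd=p[near&(p[:,2]>.178)&(p[:,2]<.194)]
    if len(hd)>10: print(' head',len(hd),hd.mean(0),np.ptp(hd,axis=0),cv2.minEnclosingCircle(hd[:,:2].astype(np.float32)))
    print(' green z',[round(float(x),2) for x in np.percentile(p[(v<150)&(u>200)&(u<450),2],[1,50,99])] if c=='top' else '')
```

```text
scene top 324 [0.54348071 0.17755618 0.07175437] [0.06015594 0.05927477 0.01307272] ((0.5454148650169373, 0.17923974990844727), 0.03127460926771164)
 handle 249 [0.42927176 0.1706731  0.04142983] ((0.4306042790412903, 0.17220887541770935), (0.0877319946885109, 0.021077580749988556), 3.1671626567840576)
 base 3005 ((0.6767798066139221, -0.2011438012123108), (0.156340554356575, 0.26615840196609497), 80.59532165527344) [[0.5329999923706055, -0.25699999928474426], [0.7950000166893005, -0.30000001192092896], [0.8209999799728394, -0.1459999978542328], [0.5580000281333923, -0.10199999809265137]]
 head 166 [ 0.63205334 -0.18200299  0.18343335] [0.06162291 0.05799456 0.01085962] ((0.6300252079963684, -0.18821559846401215), 0.033612336963415146)
 green z 
top top 563 [0.5467607  0.18176254 0.07321394] [0.06364617 0.06448686 0.01614447] ((0.5480358600616455, 0.18361473083496094), 0.0361851304769516)
 handle 303 [0.43182422 0.17445035 0.0435535 ] ((0.4318854808807373, 0.17560049891471863), (0.0855768471956253, 0.020586486905813217), 1.952987551689148)
 base 926 ((0.5647769570350647, -0.16244664788246155), (0.08748021721839905, 0.1640281230211258), 6.027717113494873) [[0.5130000114440918, -0.08500000089406967], [0.5299999713897705, -0.24899999797344208], [0.6169999837875366, -0.23899999260902405], [0.6000000238418579, -0.07599999755620956]]
 green z [0.95, 0.97, 0.98]
```

Run:
```python
from h import *
from scipy.optimize import least_squares
c='scene';D=np.load('/tmp/scene.npz');p,u,v=pts(c,D['d'])
near=(p[:,0]>.5)&(p[:,0]<.85)&(p[:,1]>-.32)&(p[:,1]<-.08)&(v>215)&(v<325)&(u>350)&(u<455)
hd=p[near&(p[:,2]>.13)&(p[:,2]<.165)]
q=least_squares(lambda q:np.hypot(hd[:,0]-q[0],hd[:,1]-q[1])-.052,[.63,-.19],loss='soft_l1',f_scale=.002)
print('axis',len(hd),q.x,np.abs(q.fun).mean())
# base color
hsv=cv2.cvtColor(D['im'],cv2.COLOR_BGR2HSV)[v,u]
b=near&(p[:,2]>.005)&(p[:,2]<.018)&(hsv[:,0]>90)&(hsv[:,0]<130)&(hsv[:,1]>40)
B=p[b];r=cv2.minAreaRect(B[:,:2].astype(np.float32));print(len(B),r,cv2.boxPoints(r).round(3).tolist())
print(hsv[b].mean(0))
for z in np.arange(.1,.2,.01): 
    w=p[near&(abs(p[:,2]-z)<.005)]; print(round(z,2),len(w),w[:,:2].min(0).round(3),w[:,:2].max(0).round(3)) if len(w) else 0
m=np.zeros((480,640),np.uint8);m[v[b],u[b]]=255
o=D['im'].copy();o[m>0]=(0,0,255);cv2.imwrite('pics/base.png',cv2.resize(o[190:340,330:480],None,fx=4,fy=4))
```

```text
axis 901 [ 0.64158536 -0.18011671] 0.012841366847643046
2334 ((0.6637634038925171, -0.17720083892345428), (0.2104634791612625, 0.1135191023349762), 4.191051959991455) [[0.5550000071525574, -0.12800000607967377], [0.5630000233650208, -0.2409999966621399], [0.7730000019073486, -0.22599999606609344], [0.7649999856948853, -0.11299999803304672]]
[103.52313625  44.33847472 117.83547558]
0.1 59 [ 0.728 -0.186] [ 0.812 -0.126]
0.11 28 [ 0.725 -0.184] [ 0.809 -0.129]
0.12 65 [ 0.584 -0.23 ] [ 0.729 -0.152]
0.13 165 [ 0.582 -0.231] [ 0.731 -0.145]
0.14 156 [ 0.583 -0.232] [ 0.728 -0.139]
0.15 218 [ 0.584 -0.232] [ 0.745 -0.13 ]
0.16 441 [ 0.582 -0.232] [ 0.749 -0.131]
0.17 946 [ 0.582 -0.231] [ 0.743 -0.127]
0.18 495 [ 0.594 -0.219] [ 0.676 -0.141]
0.19 75 [ 0.622 -0.191] [ 0.647 -0.168]
```

View pics/base.png

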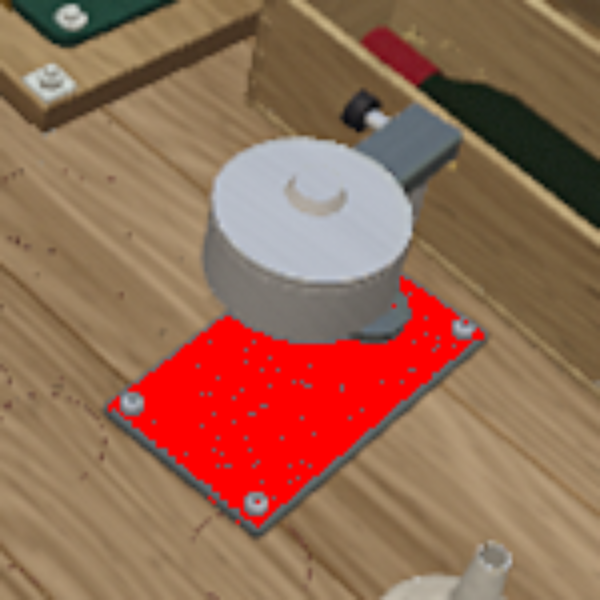

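The red overlay marks the base plate cleanly from (110,410) to (485,335). Base and head edge agree on an axis at about (0.634, -0.180) and a stand yaw of about 0.073.

```bash
cat >> h.py <<'E'
from scipy.spatial.transform import Rotation as Ro
def tool():
    s=sensors.get_state();q=np.array(s['tool_rot']);R=Ro.from_quat(q[[1,2,3,0]]).as_matrix()
    return s,np.array(s['position']),R,np.degrees(np.arctan2(R[1,0],R[0,0]))%360
def go(x,y,z,a=None):
    s,p,R,A=tool()
    d=R.T@(np.array([x,y,z])-p); print('shift mm',(d*1000).round(1),'yaw',None if a is None else round((A-a+180)%360-180,2),'| pos',p.round(4),'ang',round(A,2),'F',np.round(s['contact_force'],1),'t',s['t'])
E
python3 -c "
from h import *
go(.434,.174,.345,183.2)"
```

```text
shift mm [-369.4 -313.3   59.4] yaw -19.17 | pos [0.1651 0.5769 0.4042] ang 164.03 F [ 0.8  0.6 -0.1] t 0.3
```

Emit:
{"name": "play_rows", "arguments": {
  "targets": [
    [[-0.046, -0.039, 0.007], -2.4],
    [[-0.092, -0.078, 0.015], -4.8],
    [[-0.138, -0.117, 0.022], -7.2],
    [[-0.185, -0.157, 0.03], -9.6],
    [[-0.231, -0.196, 0.037], -12],
    [[-0.277, -0.235, 0.045], -14.4],
    [[-0.323, -0.274, 0.052], -16.8],
    [[-0.369, -0.313, 0.059], -19.2]
  ],
  "jaw": 1
}}

```text
t: 1.3
position: [0.4344, 0.1726, 0.3457]
tool_rot: [0.0, -0.029, 1.0, 0.0]
contact_force: [0.9, 0.5, 0.4]
width: 0.999
grasp_force: 0.0
```

Run:
```python
from h import *
tool()
im,d=vision.read_camera('wrist');cv2.imwrite('pics/w1.png',im)
p,u,v=pts('wrist',d)
near=(p[:,1]>.10)&(p[:,1]<.25)&(p[:,0]>.34)&(p[:,0]<.63)
h=p[near&(p[:,2]>.036)&(p[:,2]<.05)&(p[:,0]<.47)]
print('handle',len(h),cv2.minAreaRect(h[:,:2].astype(np.float32)),h[:,2].mean())
t=p[near&(p[:,2]>.066)&(p[:,2]<.085)&(p[:,0]>.49)]
print('top',len(t),cv2.minEnclosingCircle(t[:,:2].astype(np.float32)),t[:,2].mean())
go(.434,.174,.193,183)
```

```text
handle 2363 ((0.4319591522216797, 0.16799141466617584), (0.07713720202445984, 0.01756555214524269), 3.622026205062866) 0.04264010182061167
top 2042 ((0.5532305836677551, 0.1758405864238739), 0.029782742261886597) 0.0724871632256531
shift mm [  2.9   7.5 151.2] yaw 0.07 | pos [0.4371 0.1674 0.3442] ang 183.07 F [ 0.7 -3.9 -0. ] t 1.35
```

View pics/w1.png

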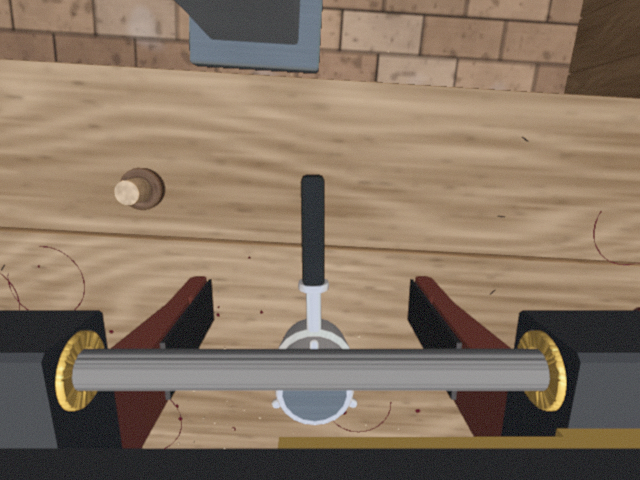

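The wrist view shows the handle from (313,175) to (313,285), the cup at (314,375) and the stopper off to the side. The arm was still settling at that moment, so I'll measure once more.

Run:
```python
from h import *
for k in range(3): vision.camera_params('wrist'); 
s0=tool()[1]
im,d=vision.read_camera('wrist')
print(s0,tool()[1])
P0=vision.camera_params('wrist')
p,u,v=pts('wrist',d)
near=(p[:,1]>.10)&(p[:,1]<.25)&(p[:,0]>.34)&(p[:,0]<.63)
h=p[near&(p[:,2]>.036)&(p[:,2]<.05)&(p[:,0]<.47)]
print('handle',len(h),cv2.minAreaRect(h[:,:2].astype(np.float32)))
t=p[near&(p[:,2]>.066)&(p[:,2]<.085)&(p[:,0]>.49)]
print('top',len(t),cv2.minEnclosingCircle(t[:,:2].astype(np.float32)))
go(.434,.174,.193,183)
```

```text
[0.43711522 0.16742591 0.34420282] [0.4357337  0.17005286 0.34450926]
handle 2516 ((0.42940863966941833, 0.17814496159553528), (0.08162115514278412, 0.017429089173674583), 3.698686122894287)
top 1948 ((0.5430296063423157, 0.18630878627300262), 0.03310049697756767)
shift mm [  1.4   4.4 151.5] yaw -0.14 | pos [0.4357 0.1701 0.3445] ang 182.86 F [-0.8  0.4 -0.6] t 1.4
```

Emit:
{"name": "play_rows", "arguments": {
  "targets": [
    [[0.0, 0, 0.035], 0],
    [[0.0, 0, 0.07], 0],
    [[0.0, 0, 0.105], -0.4],
    [[0.0, 0, 0.135], -0.4],
    [[0.0, 0, 0.152], -0.4],
    [[0.0, 0, 0.152], -0.4],
    [[0.0, 0, 0.152], -0.4]
  ]
}}

```text
t: 2.28
position: [0.4342, 0.1747, 0.1951]
tool_rot: [0.001, -0.032, 0.999, 0.0]
contact_force: [0.7, -0.2, 0.5]
width: 1.0
grasp_force: 0.0
```

Emit:
{"name": "play_rows", "arguments": {
  "targets": [
    [[0, 0, 0], 0],
    [[0, 0, 0], 0],
    [[0, 0, 0], 0],
    [[0, 0, 0], 0],
    [[0, 0, 0], 0],
    [[0, 0, 0], 0]
  ],
  "jaw": 0,
  "force": 50
}}

```text
t: 3.02
position: [0.4337, 0.1744, 0.1936]
tool_rot: [-0.0, -0.032, 0.999, -0.0]
contact_force: [-0.9, -0.2, 0.6]
width: 0.358
grasp_force: 0.0
```

```bash
python3 -c "
from h import *
go(.434,.1745,.193,183.6)"
```

```text
shift mm [-0.3  0.1  0.6] yaw 0.02 | pos [0.4337 0.1744 0.1936] ang 183.62 F [-0.9 -0.2  0.6] t 3.025
```

Emit:
{"name": "play_rows", "arguments": {
  "targets": [
    [[0, 0, 0], 0],
    [[0, 0, 0], 0],
    [[0, 0, 0], 0],
    [[0, 0, 0], 0]
  ]
}}

```text
t: 3.52
position: [0.4337, 0.1744, 0.1936]
tool_rot: [-0.0, -0.032, 0.999, -0.0]
contact_force: [-0.1, 0.0, -0.3]
width: 0.201
grasp_force: 50.0
```

Emit:
{"name": "play_rows", "arguments": {
  "targets": [
    [[0, 0, -0.01], 0],
    [[0, 0, -0.025], 0],
    [[0, 0, -0.035], 0],
    [[0, 0, -0.035], 0],
    [[0, 0, -0.035], 0]
  ]
}}

```text
t: 4.15
position: [0.4336, 0.1743, 0.2285]
tool_rot: [-0.0, -0.032, 0.999, -0.0]
contact_force: [-0.4, -0.2, -1.5]
width: 0.205
grasp_force: 50.0
```

Run:
```python
from h import *
im,d=vision.read_camera('scene')
p,u,v=pts('scene',d)
top=p[(abs(p[:,0]-.546)<.05)&(abs(p[:,1]-.18)<.05)&(p[:,2]>.09)&(p[:,2]<.125)]
print('top',len(top),top[:,2].mean(),np.percentile(top[:,2],[5,95]),cv2.minEnclosingCircle(top[top[:,2]>.1][:,:2].astype(np.float32)))
# plane fit for tilt
t=top[np.hypot(top[:,0]-.546,top[:,1]-.179)<.024];A=np.c_[t[:,:2]-t[:,:2].mean(0),np.ones(len(t))];print('tilt',np.linalg.lstsq(A,t[:,2],rcond=None)[0])
D=np.load('/tmp/scene.npz')['d'];p,u,v=pts('scene',D)
o=p[(p[:,0]>.3)&(p[:,0]<.8)&(abs(p[:,1])<.3)&(p[:,2]>.03)&(p[:,2]<.4)]
g=np.unique((o[:,:2]/.05).round().astype(int),axis=0)
for a in g:
    z=o[(np.abs((o[:,:2]/.05).round()-a)<.1).all(1)][:,2]
    if len(z)>3: print((a*.05).round(2),z.max().round(2),end='; ')
hd=p[(np.hypot(p[:,0]-.634,p[:,1]+.18)<.056)&(np.hypot(p[:,0]-.634,p[:,1]+.18)>.046)&(p[:,2]>.125)&(p[:,2]<.172)&(p[:,0]<.64)]
from scipy.optimize import least_squares
q=least_squares(lambda q:np.hypot(hd[:,0]-q[0],hd[:,1]-q[1])-.052,[.634,-.18],loss='soft_l1',f_scale=.001);print('\naxis',len(hd),q.x,np.abs(q.fun).mean())
go(.62,-.068,.228,97)
```

```text
top 398 0.10447618820415729 [0.09368535 0.10962187] ((0.5480692982673645, 0.17985697090625763), 0.03254840150475502)
tilt [0.00961143 0.00613424 0.10724476]
[0.4 0. ] 0.04; [0.4  0.05] 0.04; [0.4  0.15] 0.05; [0.4 0.2] 0.05; [0.45 0.15] 0.05; [0.45 0.2 ] 0.05; [0.5  0.15] 0.08; [0.5 0.2] 0.08; [0.55 0.15] 0.08; [0.55 0.2 ] 0.08; [ 0.6  -0.25] 0.17; [ 0.6 -0.2] 0.19; [ 0.6  -0.15] 0.19; [ 0.65 -0.25] 0.17; [ 0.65 -0.2 ] 0.19; [ 0.65 -0.15] 0.19; [ 0.7 -0.2] 0.18; [ 0.7  -0.15] 0.17; [0.7  0.05] 0.04; [0.7 0.1] 0.05; [0.7  0.15] 0.04; [0.7 0.2] 0.04; [0.7  0.25] 0.04; [ 0.75 -0.2 ] 0.17; [ 0.75 -0.15] 0.17; [0.75 0.05] 0.03; [0.75 0.1 ] 0.29; [0.75 0.15] 0.4; [0.75 0.2 ] 0.3; [0.75 0.25] 0.04; [0.75 0.3 ] 0.22; [ 0.8 -0.3] 0.11; [ 0.8  -0.25] 0.11; [ 0.8 -0.2] 0.11; [ 0.8  -0.15] 0.11; [0.8 0.1] 0.29; [0.8  0.15] 0.4; [0.8 0.2] 0.35; [0.8 0.3] 0.22; 
axis 788 [ 0.63670523 -0.17874405] 0.0010512292477788308
shift mm [-1.707e+02 -2.536e+02  1.000e-01] yaw 86.63 | pos [0.4336 0.1743 0.2282] ang 183.63 F [-0.7 -0.1 -2. ] t 4.2
```

```bash
cat >> h.py <<'E'
def rows(path,start):
    # path: list of (axis x,y, tcp z, handle angle); start: (x,y,z,angle) of commanded TCP; r=.1133
    x,y,z,a=start;c,s=np.cos(np.radians(a)),np.sin(np.radians(a))
    out=[]
    for X,Y,Z,A in path:
        px,py=X+.1133*np.cos(np.radians(A))-x,Y+.1133*np.sin(np.radians(A))-y
        out.append([[round(px*c+py*s,4),round(px*s-py*c,4),round(z-Z,4)],round(a-A,2)])
    print(out)
E
python3 - <<'E'
from h import *
L=[(.5468+(.6355-.5468)*k,.1815+(-.1795-.1815)*k,.2285,183.6-86.6*k) for k in np.linspace(0,1,13)]
rows(L[1:8],(.4337,.1744,.2285,183.6))
X,Y,Z,A=L[7]
rows(L[8:]+[L[-1]]*2,(X+.1133*np.cos(np.radians(A)),Y+.1133*np.sin(np.radians(A)),Z,A))
E
```

```text
[[[np.float64(-0.0064), np.float64(-0.0163), 0.0], np.float64(7.22)], [[np.float64(-0.0146), np.float64(-0.0328), 0.0], np.float64(14.43)], [[np.float64(-0.0245), np.float64(-0.0497), 0.0], np.float64(21.65)], [[np.float64(-0.0361), np.float64(-0.0673), 0.0], np.float64(28.87)], [[np.float64(-0.0492), np.float64(-0.0857), 0.0], np.float64(36.08)], [[np.float64(-0.0638), np.float64(-0.1052), 0.0], np.float64(43.3)], [[np.float64(-0.0797), np.float64(-0.126), 0.0], np.float64(50.52)]]
[[[np.float64(-0.0279), np.float64(-0.0009), 0.0], np.float64(7.22)], [[np.float64(-0.0576), np.float64(-0.0021), 0.0], np.float64(14.43)], [[np.float64(-0.0891), np.float64(-0.0037), 0.0], np.float64(21.65)], [[np.float64(-0.1222), np.float64(-0.0059), 0.0], np.float64(28.87)], [[np.float64(-0.1568), np.float64(-0.009), 0.0], np.float64(36.08)], [[np.float64(-0.1568), np.float64(-0.009), 0.0], np.float64(36.08)], [[np.float64(-0.1568), np.float64(-0.009), 0.0], np.float64(36.08)]]
```

Emit:
{"name": "play_rows", "arguments": {
  "targets": [
    [[-0.0064, -0.0163, 0], 7.2],
    [[-0.0146, -0.0328, 0], 14.4],
    [[-0.0245, -0.0497, 0], 21.6],
    [[-0.0361, -0.0673, 0], 28.9],
    [[-0.0492, -0.0857, 0], 36.1],
    [[-0.0638, -0.1052, 0], 43.3],
    [[-0.0797, -0.126, 0], 50.5]
  ]
}}

```text
t: 5.08
position: [0.5215, 0.0531, 0.2279]
tool_rot: [-0.001, 0.4, 0.917, -0.0]
contact_force: [-0.5, -0.4, -2.1]
width: 0.203
grasp_force: 50.0
```

Emit:
{"name": "play_rows", "arguments": {
  "targets": [
    [[-0.028, -0.001, 0], 7.2],
    [[-0.058, -0.002, 0], 14.4],
    [[-0.089, -0.004, 0], 21.6],
    [[-0.122, -0.006, 0], 28.9],
    [[-0.157, -0.009, 0], 36.1],
    [[-0.157, -0.009, 0], 36.1],
    [[-0.157, -0.009, 0], 36.1]
  ]
}}

```text
t: 5.95
position: [0.6217, -0.0667, 0.2278]
tool_rot: [-0.001, 0.662, 0.749, -0.0]
contact_force: [0.0, 0.2, -0.7]
width: 0.203
grasp_force: 50.0
```

Run:
```python
from h import *
from scipy.optimize import least_squares
go(.6355+.1133*np.cos(np.radians(97)),-.1795+.1133*np.sin(np.radians(97)),.2285,97)
im,d=vision.read_camera('scene');p,u,v=pts('scene',d)
def fit(z0,z1,r,c):
    rr=np.hypot(p[:,0]-c[0],p[:,1]-c[1]);h=p[(abs(rr-r)<.006)&(p[:,2]>z0)&(p[:,2]<z1)&(p[:,0]<c[0]+.01)]
    q=least_squares(lambda q:np.hypot(h[:,0]-q[0],h[:,1]-q[1])-r,c,loss='soft_l1',f_scale=.001);print(len(h),q.x.round(4),np.abs(q.fun).mean())
fit(.125,.172,.052,(.6355,-.1795)); fit(.038,.07,.034,(.6355,-.1795)); fit(.078,.105,.030,(.6355,-.1795))
cv2.imwrite('pics/s2.png',cv2.resize(im[190:340,330:480],None,fx=4,fy=4))
```

```text
shift mm [-0.3 -0.  -0.7] yaw 0.09 | pos [ 0.6217 -0.0667  0.2278] ang 97.09 F [ 0.   0.2 -0.7] t 5.95
847 [ 0.6368 -0.1788] 0.00112878758174449
223 [ 0.6363 -0.1785] 0.0013373982828054568
130 [ 0.6345 -0.1797] 0.0009468961618581257
```

View pics/s2.png

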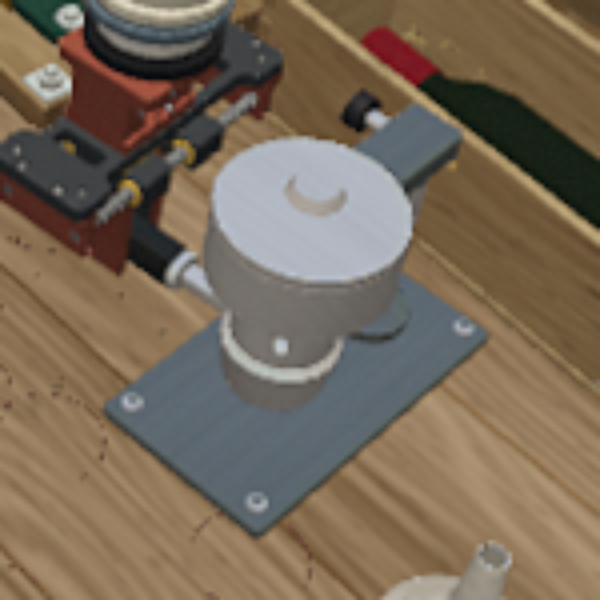

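The close-up shows the cup centred under the head at (280,345), its handle to the upper left in the gripper and nothing touching. Cup and head axes agree to about 1 mm.

Emit:
{"name": "play_rows", "arguments": {
  "targets": [
    [[-0.0, 0.0007, -0.006], 0],
    [[0, 0.0007, -0.012], 0],
    [[0, 0.0007, -0.017], 0],
    [[0, 0.0007, -0.019], 0],
    [[0, 0.0007, -0.0205], 0],
    [[0, 0.0007, -0.0215], 0],
    [[0, 0.0007, -0.0215], 0]
  ]
}}

```text
t: 6.88
position: [0.6227, -0.067, 0.25]
tool_rot: [-0.0, 0.662, 0.749, -0.0]
contact_force: [0.4, -0.2, -2.3]
width: 0.202
grasp_force: 50.0
```

Emit:
{"name": "play_rows", "arguments": {
  "targets": [
    [[0, 0, -0.0005], 0],
    [[0, 0, -0.001], 0],
    [[0, 0, -0.0015], 0],
    [[0, 0, -0.0015], 0]
  ]
}}

```text
t: 7.38
position: [0.6226, -0.0669, 0.251]
tool_rot: [-0.0, 0.662, 0.749, -0.0]
contact_force: [0.8, -0.3, -5.4]
width: 0.205
grasp_force: 50.0
```

Emit:
{"name": "play_rows", "arguments": {
  "targets": [
    [[0, -0.003, -0.001], -1.5],
    [[-0.0002, -0.0059, -0.001], -3],
    [[-0.0003, -0.0089, -0.001], -4.5],
    [[-0.0006, -0.0118, -0.001], -6],
    [[-0.0006, -0.0118, -0.001], -6]
  ]
}}

```text
t: 8.0
position: [0.6109, -0.0689, 0.2526]
tool_rot: [-0.0, 0.622, 0.783, 0.0]
contact_force: [1.1, 0.3, -8.8]
width: 0.202
grasp_force: 50.0
```

```bash
cat > st.py <<'E'
from h import *
s,p,R,A=tool();c=np.array([.6362,-.1793]);d=p[:2]-c
a=np.radians(A);print('z',p[2].round(4),'ang',A.round(2),'axis est',(p[:2]-.1133*np.array([np.cos(a),np.sin(a)])).round(4),'F',np.round(s['contact_force'],1),'M',np.round(s['torque'],2),'w',round(s['width'],3),'t',s['t'],'tiltz',np.degrees(np.arccos(-R[2,2])).round(2))
E
python3 st.py
```

```text
z 0.2526 ang 103.07 axis est [ 0.6365 -0.1792] F [ 1.1  0.3 -8.8] M [1.01 0.42 0.2 ] w 0.202 t 8.0 tiltz 0.03
```

Emit:
{"name": "play_rows", "arguments": {
  "targets": [
    [[0, -0.003, 0], -1.5],
    [[-0.0002, -0.0059, 0], -3],
    [[-0.0003, -0.0089, 0], -4.5],
    [[-0.0006, -0.0118, 0], -6],
    [[-0.0006, -0.0118, 0], -6]
  ]
}}

```text
t: 8.62
position: [0.5997, -0.0726, 0.2537]
tool_rot: [0.001, 0.581, 0.814, 0.0]
contact_force: [-0.5, 0.9, -0.8]
width: 0.203
grasp_force: 50.0
```

Emit:
{"name": "play_rows", "arguments": {
  "targets": [
    [[0, 0, -0.001], 0],
    [[0, 0, -0.002], 0],
    [[0, 0, -0.002], 0],
    [[0, 0, -0.002], 0]
  ]
}}

```text
t: 9.12
position: [0.5998, -0.0723, 0.2547]
tool_rot: [0.0, 0.581, 0.814, -0.0]
contact_force: [0.1, 0.3, -0.2]
width: 0.2
grasp_force: 50.0
```

```bash
python3 st.py
```

```text
z 0.2547 ang 109.02 axis est [ 0.6367 -0.1795] F [ 0.1  0.3 -0.2] M [ 0.16  0.02 -0.  ] w 0.2 t 9.125 tiltz 0.01
```

Emit:
{"name": "play_rows", "arguments": {
  "targets": [
    [[0, 0, -0.001], 0],
    [[0, 0, -0.002], 0],
    [[0, 0, -0.003], 0],
    [[0, 0, -0.004], 0],
    [[0, 0, -0.004], 0]
  ]
}}

```text
t: 9.75
position: [0.5997, -0.0723, 0.2588]
tool_rot: [0.0, 0.581, 0.814, 0.0]
contact_force: [-0.5, 1.1, -0.7]
width: 0.2
grasp_force: 50.0
```

```bash
python3 st.py;python3 - <<'E'
from h import *
im,d=vision.read_camera('scene')
cv2.imwrite('pics/s3.png',cv2.resize(im[190:340,330:480],None,fx=4,fy=4,interpolation=cv2.INTER_CUBIC))
E
```

```text
z 0.2588 ang 109.03 axis est [ 0.6367 -0.1794] F [-0.5  1.1 -0.7] M [0.15 0.02 0.07] w 0.2 t 9.75 tiltz 0.01
```

View pics/s3.png

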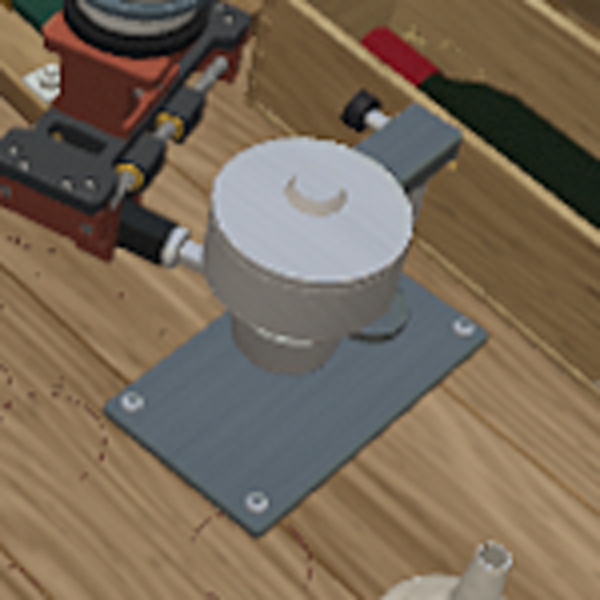

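The cup's neck has gone up into the head, with the ring at (285,340) hidden further than before and no force building up. I'll raise it to just above slot level.

Emit:
{"name": "play_rows", "arguments": {
  "targets": [
    [[0, 0, -0.001], 0],
    [[0, 0, -0.002], 0],
    [[0, 0, -0.003], 0],
    [[0, 0, -0.004], 0],
    [[0, 0, -0.0047], 0],
    [[0, 0, -0.0047], 0],
    [[0, 0, -0.0047], 0]
  ]
}}

```text
t: 10.68
position: [0.5996, -0.0722, 0.263]
tool_rot: [-0.0, 0.581, 0.814, -0.0]
contact_force: [-0.0, 0.9, -5.4]
width: 0.2
grasp_force: 50.0
```

```bash
python3 st.py
```

```text
z 0.263 ang 109.03 axis est [ 0.6365 -0.1793] F [-0.   0.9 -5.4] M [ 0.6   0.22 -0.02] w 0.2 t 10.675 tiltz 0.05
```

Emit:
{"name": "play_rows", "arguments": {
  "targets": [
    [[0, 0, -0.0008], 0],
    [[-0.0001, -0.0039, -0.0008], -2],
    [[-0.0003, -0.0079, -0.0008], -4],
    [[-0.0006, -0.0118, -0.0008], -6],
    [[-0.0011, -0.0158, -0.0008], -8],
    [[-0.0011, -0.0158, -0.0008], -8]
  ]
}}

```text
t: 11.42
position: [0.585, -0.0786, 0.2641]
tool_rot: [-0.0, 0.523, 0.853, -0.0]
contact_force: [-0.3, 0.0, -6.8]
width: 0.201
grasp_force: 50.0
```

```bash
python3 st.py
```

```text
z 0.2641 ang 116.99 axis est [ 0.6364 -0.1795] F [-0.3  0.  -6.8] M [0.57 0.31 0.04] w 0.201 t 11.425 tiltz 0.01
```

Emit:
{"name": "play_rows", "arguments": {
  "targets": [
    [[-0.0001, -0.0039, -0.0003], -2],
    [[-0.0003, -0.0079, -0.0007], -4],
    [[-0.0006, -0.0118, -0.0011], -6],
    [[-0.0011, -0.0158, -0.0015], -8],
    [[-0.0017, -0.0197, -0.0019], -10],
    [[-0.0025, -0.0236, -0.0023], -12],
    [[-0.0034, -0.0274, -0.0026], -14],
    [[-0.0034, -0.0274, -0.0026], -14]
  ]
}}

```text
t: 12.42
position: [0.5621, -0.094, 0.2663]
tool_rot: [-0.001, 0.415, 0.91, -0.0]
contact_force: [0.7, -0.3, -7.9]
width: 0.203
grasp_force: 50.0
```

```bash
python3 st.py
```

```text
z 0.2663 ang 130.96 axis est [ 0.6364 -0.1795] F [ 0.7 -0.3 -7.9] M [0.59 0.51 0.02] w 0.203 t 12.425 tiltz 0.06
```

Emit:
{"name": "play_rows", "arguments": {
  "targets": [
    [[-0.0001, -0.0039, -0.0003], -2],
    [[-0.0003, -0.0079, -0.0007], -4],
    [[-0.0006, -0.0118, -0.0011], -6],
    [[-0.0011, -0.0158, -0.0015], -8],
    [[-0.0017, -0.0197, -0.0019], -10],
    [[-0.0025, -0.0236, -0.0023], -12],
    [[-0.0034, -0.0274, -0.0026], -14],
    [[-0.0034, -0.0274, -0.0026], -14]
  ]
}}

```text
t: 13.42
position: [0.5436, -0.1144, 0.2686]
tool_rot: [-0.001, 0.301, 0.954, -0.0]
contact_force: [-0.3, 1.5, -9.3]
width: 0.201
grasp_force: 50.0
```

```bash
python3 st.py
```

```text
z 0.2686 ang 144.94 axis est [ 0.6364 -0.1795] F [-0.3  1.5 -9.3] M [0.55 0.74 0.07] w 0.201 t 13.425 tiltz 0.1
```

Emit:
{"name": "play_rows", "arguments": {
  "targets": [
    [[-0.0001, -0.0039, -0.0004], -2],
    [[-0.0003, -0.0079, -0.0008], -4],
    [[-0.0006, -0.0118, -0.0012], -6],
    [[-0.0011, -0.0158, -0.0015], -8],
    [[-0.0017, -0.0197, -0.0018], -10],
    [[-0.0025, -0.0236, -0.002], -12],
    [[-0.0034, -0.0274, -0.002], -14],
    [[-0.0034, -0.0274, -0.002], -14]
  ]
}}

```text
t: 14.42
position: [0.5307, -0.1388, 0.2705]
tool_rot: [-0.001, 0.183, 0.983, -0.0]
contact_force: [-0.1, 0.7, -10.5]
width: 0.204
grasp_force: 50.0
```

```bash
python3 st.py
```

```text
z 0.2705 ang 158.94 axis est [ 0.6364 -0.1795] F [ -0.1   0.7 -10.5] M [0.37 0.94 0.04] w 0.204 t 14.425 tiltz 0.12
```

Emit:
{"name": "play_rows", "arguments": {
  "targets": [
    [[-0.0001, -0.0039, 0], -2],
    [[-0.0003, -0.0079, 0], -4],
    [[-0.0006, -0.0118, 0], -6],
    [[-0.0011, -0.0158, 0], -8],
    [[-0.0017, -0.0197, 0], -10],
    [[-0.0017, -0.0197, 0], -10]
  ]
}}

```text
t: 15.18
position: [0.5253, -0.1578, 0.2708]
tool_rot: [-0.001, 0.096, 0.995, -0.0]
contact_force: [-0.4, -0.9, -10.6]
width: 0.202
grasp_force: 50.0
```

```bash
python3 st.py
```

```text
z 0.2708 ang 168.93 axis est [ 0.6365 -0.1796] F [ -0.4  -0.9 -10.6] M [0.26 0.99 0.08] w 0.202 t 15.175 tiltz 0.08
```

Emit:
{"name": "play_rows", "arguments": {
  "targets": [
    [[0, -0.002, 0], -1],
    [[-0.0001, -0.0039, 0], -2],
    [[-0.0001, -0.0039, 0], -2]
  ]
}}

```text
t: 15.55
position: [0.5247, -0.1618, 0.2712]
tool_rot: [-0.0, 0.078, 0.997, 0.0]
contact_force: [-0.9, 0.2, -11.3]
width: 0.204
grasp_force: 50.0
```

Emit:
{"name": "play_rows", "arguments": {
  "targets": [
    [[0, -0.001, 0], -0.5],
    [[0, -0.002, 0], -1],
    [[0, -0.002, 0], -1]
  ]
}}

```text
t: 15.92
position: [0.5245, -0.1637, 0.2713]
tool_rot: [-0.0, 0.069, 0.998, 0.0]
contact_force: [0.1, 1.3, -11.3]
width: 0.204
grasp_force: 50.0
```

```bash
python3 st.py
```

```text
z 0.2713 ang 172.03 axis est [ 0.6367 -0.1794] F [  0.1   1.3 -11.3] M [0.28 1.05 0.13] w 0.204 t 15.925 tiltz 0.01
```

Emit:
{"name": "play_rows", "arguments": {
  "targets": [
    [[0, -0.001, 0], -0.5],
    [[0, -0.002, 0], -1],
    [[0, -0.002, 0], -1]
  ]
}}

```text
t: 16.3
position: [0.5241, -0.1657, 0.2713]
tool_rot: [-0.0, 0.061, 0.998, 0.0]
contact_force: [-1.4, 1.9, -10.7]
width: 0.201
grasp_force: 50.0
```

```bash
python3 st.py
```

```text
z 0.2713 ang 173.03 axis est [ 0.6366 -0.1795] F [ -1.4   1.9 -10.7] M [ 0.33  1.26 -0.05] w 0.201 t 16.3 tiltz 0.02
```

Emit:
{"name": "play_rows", "arguments": {
  "targets": [
    [[0, -0.001, 0], -0.5],
    [[0, -0.002, 0], -1],
    [[0, -0.002, 0], -1]
  ]
}}

```text
t: 16.68
position: [0.5238, -0.1675, 0.2712]
tool_rot: [-0.0, 0.052, 0.999, 0.0]
contact_force: [-4.5, 4.0, -10.7]
width: 0.201
grasp_force: 50.0
```

```bash
python3 st.py
```

```text
z 0.2712 ang 174.04 axis est [ 0.6365 -0.1792] F [ -4.5   4.  -10.7] M [ 0.65  1.34 -0.18] w 0.201 t 16.675 tiltz 0.07
```

The stop shows as tangential force rising at about 173°. I'll back off a little and lower into the pockets.

Emit:
{"name": "play_rows", "arguments": {
  "targets": [
    [[0, 0.0035, 0], 1.8],
    [[0, 0.0035, 0.001], 1.8],
    [[0, 0.0035, 0.0025], 1.8],
    [[0, 0.0035, 0.004], 1.8],
    [[0, 0.0035, 0.004], 1.8]
  ]
}}

```text
t: 17.3
position: [0.5244, -0.1644, 0.2675]
tool_rot: [0.0, 0.068, 0.998, -0.0]
contact_force: [-1.4, 0.6, -8.5]
width: 0.205
grasp_force: 50.0
```

```bash
python3 st.py
```

```text
z 0.2675 ang 172.23 axis est [ 0.6367 -0.1797] F [-1.4  0.6 -8.5] M [ 0.19  0.94 -0.05] w 0.205 t 17.3 tiltz 0.05
```

Emit:
{"name": "play_rows", "arguments": {
  "targets": [
    [[0, 0, 0.001], 0],
    [[0, 0, 0.002], 0],
    [[0, 0, 0.003], 0],
    [[0, 0, 0.0035], 0],
    [[0, 0, 0.0035], 0]
  ]
}}

```text
t: 17.92
position: [0.5245, -0.1643, 0.2641]
tool_rot: [0.0, 0.068, 0.998, -0.0]
contact_force: [-1.1, -0.6, -6.7]
width: 0.202
grasp_force: 50.0
```

Emit:
{"name": "play_rows", "arguments": {
  "targets": [
    [[0, 0, 0.0005], 0],
    [[0, 0, 0.001], 0],
    [[0, 0, 0.001], 0]
  ]
}}

```text
t: 18.3
position: [0.5244, -0.1642, 0.263]
tool_rot: [0.0, 0.068, 0.998, -0.0]
contact_force: [1.0, -0.8, -6.6]
width: 0.205
grasp_force: 50.0
```

```bash
python3 st.py
```

```text
z 0.263 ang 172.22 axis est [ 0.6367 -0.1796] F [ 1.  -0.8 -6.6] M [0.03 0.46 0.01] w 0.205 t 18.3 tiltz 0.03
```

Emit:
{"name": "play_rows", "arguments": {
  "targets": [
    [[0, 0, 0.0005], 0],
    [[0, 0, 0.001], 0],
    [[0, 0, 0.001], 0]
  ]
}}

```text
t: 18.68
position: [0.5245, -0.1642, 0.2624]
tool_rot: [0.001, 0.068, 0.998, -0.0]
contact_force: [-0.3, -0.5, -3.6]
width: 0.2
grasp_force: 50.0
```

Emit:
{"name": "play_rows", "arguments": {
  "targets": [
    [[0, 0, 0.0005], 0],
    [[0, 0, 0.001], 0],
    [[0, 0, 0.001], 0]
  ]
}}

```text
t: 19.05
position: [0.5245, -0.1642, 0.2617]
tool_rot: [0.001, 0.068, 0.998, -0.0]
contact_force: [-0.6, -0.1, 1.4]
width: 0.205
grasp_force: 50.0
```

```bash
python3 st.py
```

```text
z 0.2617 ang 172.23 axis est [ 0.6368 -0.1796] F [-0.6 -0.1  1.4] M [ 0.06  0.08 -0.01] w 0.205 t 19.05 tiltz 0.1
```

Emit:
{"name": "play_rows", "arguments": {
  "targets": [
    [[0, 0, 0], 0],
    [[0, 0, 0], 0],
    [[0, 0, 0], 0],
    [[0, 0, 0], 0],
    [[0, 0, 0], 0]
  ],
  "jaw": 0.6
}}

```text
t: 19.68
position: [0.5243, -0.1642, 0.2608]
tool_rot: [-0.0, 0.068, 0.998, -0.0]
contact_force: [0.1, -0.4, -0.0]
width: 0.596
grasp_force: 0.0
```

Emit:
{"name": "play_rows", "arguments": {
  "targets": [
    [[0, 0, -0.01], 0],
    [[0, 0, -0.03], 0],
    [[0, 0, -0.05], 0],
    [[0.01, 0, -0.08], 0],
    [[0.03, 0, -0.11], 0],
    [[0.06, 0, -0.14], 0],
    [[0.09, 0, -0.15], 0],
    [[0.09, 0, -0.15], 0]
  ]
}}

```text
t: 20.68
position: [0.434, -0.1518, 0.4144]
tool_rot: [0.003, 0.068, 0.998, -0.001]
contact_force: [0.9, -0.5, -0.2]
width: 0.6
grasp_force: 0.0
```

```bash
python3 st.py
python3 - <<'E'
from h import *
im,d=vision.read_camera('scene');p,u,v=pts('scene',d)
cv2.imwrite('pics/s4.png',cv2.resize(im[190:340,330:480],None,fx=4,fy=4,interpolation=cv2.INTER_CUBIC))
m=(p[:,0]>.46)&(p[:,0]<.57)&(abs(p[:,1]+.17)<.05)&(p[:,2]>.08)&(p[:,2]<.13)
h=p[m];print(len(h),h[:,2].max(),np.percentile(h[:,2],[10,90]),cv2.minAreaRect(h[h[:,2]>.1][:,:2].astype(np.float32)))
E
```

```text
z 0.4144 ang 172.19 axis est [ 0.5462 -0.1672] F [ 0.9 -0.5 -0.2] M [-0.   -0.05  0.05] w 0.6 t 20.675 tiltz 0.35
507 0.11467969440882622 [0.09373538 0.11219625] ((0.5236752033233643, -0.16589869558811188), (0.021490637212991714, 0.09219303727149963), 82.76598358154297)
```

View pics/s4.png

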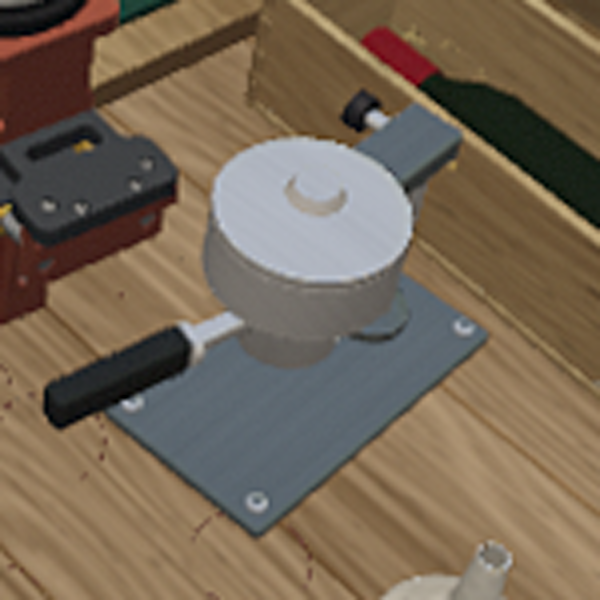

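The cup hangs level in the head. Its handle runs from (45,400) to (190,345), and its top is 112 mm up, as it should be when locked. The gripper is clear.

```bash
python3 -c "
from workcell import workorder
print(workorder.sign_off())"
```

```text
the job is handed in; nothing more can be done
None
```

The job is handed in at about 21 s: the filter cup hangs level in its lock with the handle near the stand's front (about 172°), the gripper is clear and the other things on the table were not touched.

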